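# Clamp a repaired picture frame in the gluing jig

## Robot

A 6-joint arm with a two-finger parallel gripper is mounted at the origin on the work surface. World frame = base frame: x ahead of the robot, y to its left, z up, the work surface at z = 0. Lengths are in m, angles in rad, forces in N, time in s.
With the tool pointing down it reaches from about 0.3 to 0.85 m from the base axis. Payload 4.2 kg.
Tool frame: the origin (TCP) lies at the very end of the fingers, on their centre line; the grasp point (between the pads) lies behind it (arm.grip_depth is the z of the grasp point in the tool frame, in m); z points along the fingers, y is the direction in which the jaws open and shut (so a half turn about z gives the same grasp; the last joint's range is limited). The gripper opens to 91 mm and grips with 3 to 60 N. Pads are 32 mm wide; open, the fingers measure 118 mm over their backs; the gripper's body (76 mm by 178 mm) begins 60 mm behind the grasp point.
Start: joints at [-1.172, 0.32, 1.565, -0, 1.257, -0.02], TCP at [0.234, -0.525, 0.214] pointing down, gripper open.
Joint ranges: [-3.11, 3.11], [-0.84, 2.01], [0.21, 2.61], [-1.34, 4.49], [0.05, 2.63], [-2.56, 2.56]. Speed limits (rad/s): [2.57, 2.57, 3.14, 3.14, 3.14, 3.14].

## Interface

Orientations are given as a 3x3 rotation matrix whose columns are the frame's x, y, z axes.
In Python, from bench import arm gives the robot as it stands.
- The arm moves only by the shell command python3 -m creep 'ROWS' [FORCE]. ROWS is JSON, a list of rows, each an object of numbers: "jaw": the gripper's target within -1 to 1 (shut at 1, half-way at 0, fully open at -1); "x", "y", "z": the shift along the tool's x, y, z as a fraction of full scale; "wx", "wy", "wz": the turn, a rotation vector about the tool's x, y, z as a fraction of full scale. A call has 1 to 10 rows; each row shifts and turns the pose as measured when the row begins, along the tool's axes as they then stand; what a row does not reach is not made up. Full scale, the value 1, is 500 mm for a shift and 0.1 rad for a turn. A row lasts 1/12 s, in which the tool goes at most 41.7 mm and 7.16 degrees, less where a joint would pass 70% of its speed; a pose out of reach is approached as far as the arm can. A call with a number of a shift or a turn outside -1 to 1 is refused whole. A call with a gripper value outside its range is refused whole. The fingers move at their own pace and stop on an object; FORCE is the grip in N (left out, the last holds). Time passes only in rows, so rows that do not move let the fingers close. It gives the time, the measured TCP pose, the force and the opening at its end, in the units of the state.
- arm.observe(): the state, without advancing time (a new reading comes with each control period).
- arm.get_image(name): name is "scene" or "top"; returns (picture, depth): 420x560x3 uint8, red, green, blue; 420x560 float32, m along the optical axis (not along the pixel's ray), 0 where there is no reading.
- arm.calibration(name): a dict with "fx", "fy", "cx", "cy" (pixels), "T" (4x4, takes a point from camera to world coordinates). Camera axes: x right, y down, z forward; pixel columns grow to the right and rows downward; lengths in m; the calibration is good to about 2 mm. A picture is of the moment at which its call begins. calibration takes no time and is no camera call.
- arm.close_job(): hands the job in, once; it reports no verdict.
The state is a dict: "time_s": time; "qpos": joint angles; "qvel": joint speeds; "tau": joint torques, N m; "ee_pos": TCP position; "ee_rot": TCP orientation; "wrist_force": force on the tool from outside, world axes, zero at the start; "torque": the same for the moment, N m; "opening": opening from 0.0 (shut) to 1.0 (fully open).
Only numpy, scipy, OpenCV 4.12 (cv2) and the standard library are available. Lean on these libraries where they do the work, as an engineer would, in place of code of your own. Each camera call takes 0.05 s, during which the arm holds its last target. There are 200 camera calls.

## Task

Slide the jig's stop along its rail until the picture frame is pushed square and snug against the fixed end fence. Then turn the stop's slanted lock knob clockwise until it bites (the resistance rises sharply), give it an eighth of a turn (45 degrees) more, and let go, leaving it tight. Do not disturb the other things on the bench.

Things in the scene. Friction and masses are not known exactly. Their poses are not given: they have to be found in the camera images.
- jig: Gluing jig fixed to the bench. Origin at bench height, z up. Plywood bed 18 mm thick, x -145 to 105, y -215 to 215 mm. At its +y end a fixed wooden fence: inner face y = 185 mm, x -60 to 100, top z = 54 mm. Along the robot's side (near x = -110 mm, parallel to y) runs an aluminium rail, top z = 74 mm, its face slanted 35 degrees.
- stop (a joint): Position of the sliding stop along jig +y in m (0 to 0.16), growing towards the fence. At 0.120 the frame is snug against the fence. Friction about 4 N, 6 to 9 N with the frame being pushed; it stays where left. It can be pulled along by its knob.
- stop_face (a point): Point on the stop's pushing face (faces jig +y), 40 mm above the bench. The stop: a grey bracket 60 mm wide in y, up to 150 mm high, over the rail, with a wooden pusher bar across the bed (jig x -63 to 87, z 22 to 52 mm, 22 mm thick). This face lies 35 mm towards jig +y of the knob's axis.
- knob_grip (a point): Middle of the bar of the stop's black lock knob, on its axis, about 140 mm above the bench. Bar 74 mm long (x axis), 18 thick (y), 38 high, ending 15 mm above this point; below it, 23 mm down the axis, a 50 mm disc. z axis: the knob's axis, outward, leaning 35 degrees from vertical to jig -x (the robot's side); lean the tool likewise. Tighten clockwise seen from outside (right-handed about -z).
- press (a joint): How far the knob has been turned beyond the bite, rad: 0 until the resistance rises, then grows as the knob is tightened (0 to 2.2); backing off does not lower it. The knob first turns freely (0.03 N m) for 0.4 to 1.2 rad, differing each time, then bites (0.3 N m). It stays at any angle when released and may be regripped.
- shoe_tip (a point): Middle of the underside of the small steel shoe (30 mm disc) at the lower end of the lock screw, which comes 6 mm nearer to the rail for each radian of the knob and touches it when the knob bites.
- shoe_seat (a point): Point on the rail's slanted face under the shoe; the shoe tip coincides with it when the knob is tight.
- frame: Loose dark wooden picture frame lying flat on the jig's bed between stop and fence, 140 mm (its x) by 160 mm (its y) by 20 mm high, 0.25 to 0.5 kg, origin at the centre of its underside. It starts 8 to 35 mm short of the fence and slightly askew.
- globe: Bystander: white lamp globe, 116 mm wide, 114 mm high, standing on the bench; origin under its centre.
- can: Bystander: steel can, 72 mm wide, 100 mm high; origin under its centre.
- driver: Bystander: screwdriver, 200 mm long, lying on the bench.
- carton: Bystander: cardboard carton 120 x 90 x 60 mm high; origin under its centre.
Mind the look-alikes: they are no part of the job. There is more than one size of the frame; the one meant has the size given above.

How it is judged:
By the outcome, as a careful person would: the job done as asked, in the order asked, and still so for the second after the job is handed in, with the robot touching nothing.
It also fails if it takes over 54 s, if anything falls off the work surface, if the arm or the gripper's body presses on something with over 40 N, if the wrist force passes 120 N, or if a joint passes its speed limit or range.

## Working session

There is one attempt and no reset: what is moved stays moved. The work goes in short steps, Python scripts to look and compute and a shell command to move; the robot and the scene stay as the last step left them, time stands still between calls to the robot, and variables do not carry over. Pictures are saved under pics/ and viewed, about 8 in all and at most 12, crops included, and the job is handed in when it is done.

```bash
mkdir -p pics; ls
python3 - <<'E'
from bench import arm
import cv2,numpy as np
for n in("scene","top"):
    p,d=arm.get_image(n); cv2.imwrite(f"pics/{n}0.png",p[:,:,::-1]); np.savez(f"{n}0.npz",p=p,d=d)
    c=arm.calibration(n); print(n,c['fx'],c['cx'],c['cy'],np.round(c['T'],3).tolist())
print(arm.grip_depth,arm.observe())
E
```

```text
pics
scene 391.47654549967064 281.5561541068791 208.0604941218067 [[-0.609, 0.547, -0.574, 1.322], [0.793, 0.433, -0.429, 0.558], [0.013, -0.717, -0.697, 1.056], [0.0, 0.0, 0.0, 1.0]]
top 510.69896088103707 291.5611778895164 220.291206003366 [[0.008, -0.992, 0.124, 0.387], [-1.0, -0.006, 0.016, -0.029], [-0.015, -0.124, -0.992, 1.64], [0.0, 0.0, 0.0, 1.0]]
-0.0188 {'time_s': 0.1, 'qpos': array([-1.17200533e+00,  3.20237504e-01,  1.56555682e+00, -1.18142029e-05,
        1.25740184e+00, -1.99832752e-02]), 'qvel': array([ 0.0003959 , -0.00073773, -0.002305  , -0.00033958, -0.00017569,
        0.00011888]), 'tau': array([ 8.92663411e-04, -4.13332665e+01, -2.32509238e+01,  7.29510491e-02,
        4.22139012e-02, -6.89506965e-05]), 'ee_pos': array([ 0.23364815, -0.52489172,  0.21319896]), 'ee_rot': array([[ 9.13586578e-01,  4.06643780e-01, -6.33008145e-04],
       [ 4.06644272e-01, -9.13585390e-01,  1.47332300e-03],
       [ 2.08106423e-05, -1.60341726e-03, -9.99998714e-01]]), 'wrist_force': array([-1.50728188, -0.96418037, -0.48053295]), 'torque': array([ 0.00778686, -0.00296622, -0.05087827]), 'opening': 0.9978680583925034}
```

View pics/scene0.png

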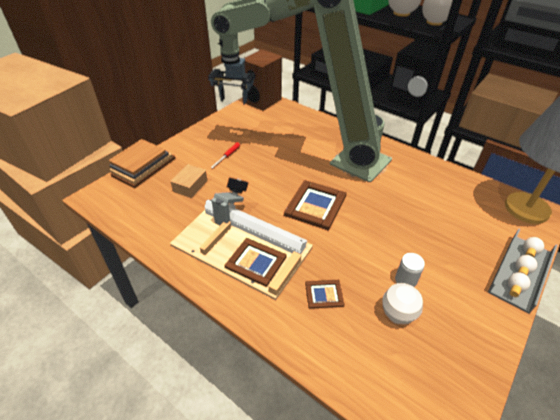

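View pics/top0.png

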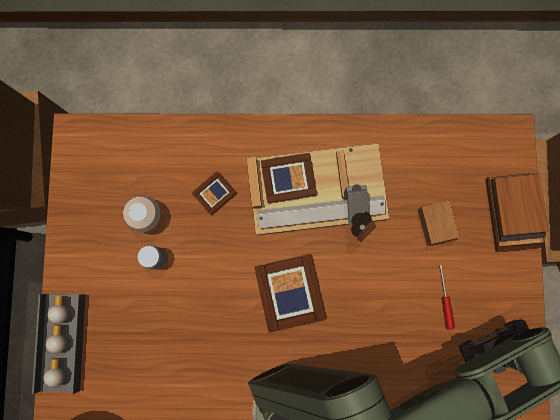

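The jig lies at about (320,190) in top, with its fence on the left and the stop's bracket at (358,205). The knob is at (361,228) and the right frame is on the bed at (288,178). The globe is at (141,213), the can at (152,257), the carton at (438,222) and the driver at (446,297).

```bash
cat > h.py <<'E'
from bench import arm
import cv2,numpy as np
def cloud(n,d):
    c=arm.calibration(n); v,u=np.indices(d.shape)
    P=np.stack([(u-c['cx'])/c['fx']*d,(v-c['cy'])/c['fy']*d,d],-1)
    W=P@c['T'][:3,:3].T+c['T'][:3,3]; W[d<=0]=np.nan; return W
def crop(p,x0,y0,x1,y1,s,f): cv2.imwrite(f,cv2.resize(p[y0:y1,x0:x1,::-1],None,fx=s,fy=s,interpolation=cv2.INTER_CUBIC))
E
python3 - <<'E'
from h import *
a=np.load("top0.npz"); W=cloud("top",a['d']); p=a['p'].astype(int)
b=np.load("scene0.npz"); S=cloud("scene",b['d']); q=b['p'].astype(int)
m=np.zeros(p.shape[:2],bool); m[135:245,240:400]=1
print("table z",np.nanmedian(W[300:330,150:240,2]))
bed=m&(W[...,2]>.010)&(W[...,2]<.085)
k=cv2.morphologyEx(bed.astype(np.uint8),cv2.MORPH_OPEN,np.ones((3,3)))
cs,_=cv2.findContours(k,0,1);c=max(cs,key=cv2.contourArea)
pts=W[c[:,0,1],c[:,0,0],:]
pts=pts[~np.isnan(pts).any(1)]
r=cv2.minAreaRect(pts[:,:2].astype(np.float32)); print("bed rect",r,cv2.boxPoints(r))
for n,C,pp,box in(("top",W,p,(210,245,340,385)),("scene",S,q,(170,225,205,255))):
    mm=np.zeros(C.shape[:2],bool);mm[box[0]:box[1],box[2]:box[3]]=1
    kn=mm&(pp.max(-1)<50)&(C[...,2]>.10)
    K=C[kn];print(n,"knob n",len(K),K.mean(0),K.min(0),K.max(0), "uv",np.argwhere(kn).mean(0))
    hi=K[K[:,2]>.13];print(len(hi),hi.mean(0),cv2.minAreaRect(hi[:,:2].astype(np.float32)))
    br=mm&(C[...,2]>.10)&(pp.max(-1)>=50);print("grey",br.sum())
crop(a['p'],240,130,400,250,5,"pics/t1.png"); crop(b['p'],160,165,320,285,5,"pics/s1.png")
E
```

```text
table z -0.0010348985540105105
bed rect ((0.6941927075386047, -0.08518184721469879), (0.2518481910228729, 0.4309241771697998), 7.002871990203857) [[ 0.54293907  0.11332036]
 [ 0.595477   -0.31438917]
 [ 0.84544635 -0.28368405]
 [ 0.79290843  0.14402547]]
top knob n 280 [ 0.57043165 -0.20504653  0.14109647] [ 0.53122107 -0.23524482  0.1106733 ] [ 0.59921204 -0.18240149  0.17076129] uv [221.75714286 359.44285714]
207 [ 0.56870969 -0.20910143  0.14731013] ((0.5651130080223083, -0.20944096148014069), (0.04802441596984863, 0.06989826261997223), 85.4328842163086)
grey 149
scene knob n 180 [ 0.57379121 -0.20338268  0.13820342] [ 0.54285662 -0.22638953  0.11127493] [ 0.59909568 -0.18109789  0.16588826] uv [185.34444444 236.72777778]
127 [ 0.57548471 -0.20705398  0.14398238] ((0.5710017681121826, -0.20405879616737366), (0.040488071739673615, 0.06003373861312866), 83.06514739990234)
grey 481
```

View pics/t1.png

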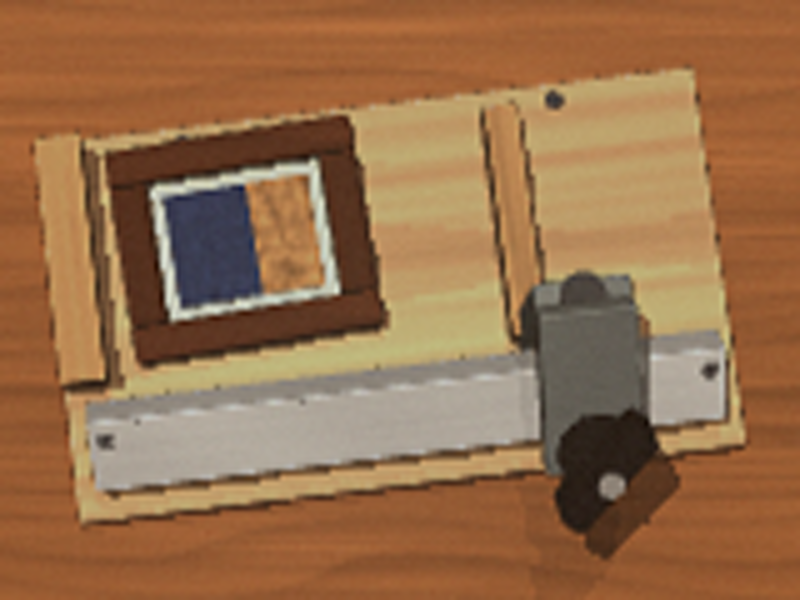

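View pics/s1.png

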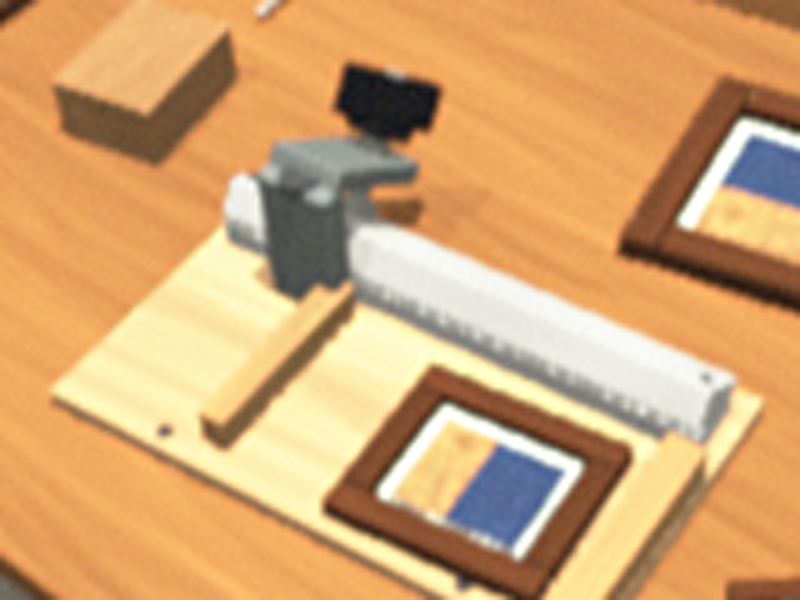

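```bash
cat >> h.py <<'E'
yaw=np.radians(7.0); X=np.array([np.cos(yaw),np.sin(yaw),0]);Y=np.array([-np.sin(yaw),np.cos(yaw),0]);Z=np.array([0,0,1.])
O=np.array([0.714,-0.0827,0]); s,c_=np.sin(np.radians(35)),np.cos(np.radians(35))
A=c_*Z-s*X; U=c_*X+s*Z   # knob axis outward; U in plane perpendicular, Y x A = U?
def knob(name,img,d,ctr,R=.07):
    W=cloud(name,d); q=W-ctr; m=(np.linalg.norm(q,axis=-1)<R)&(W[...,2]>.09)
    P=q[m]; return np.c_[P@U,P@Y,P@A],img[m]
E
python3 - <<'E'
from h import *
ctr=np.array([.568,-.207,.140]); 
for n in("top","scene"):
    a=np.load(n+"0.npz"); L,col=knob(n,a['p'],a['d'],ctr)
    print(n,len(L),"axial hist",np.histogram(L[:,2]*1e3,bins=range(-60,50,6)))
    top=L[:,2]>np.percentile(L[:,2],97)-.009
    T=L[top]; r=cv2.minAreaRect((T[:,:2]*1e3).astype(np.float32)); print(len(T),T.mean(0)*1e3,r,np.median(col[top],0))
    print(np.round(T[::3]*1e3).astype(int).tolist())
# jig checks: fence inner face / pusher in jig frame from top
W=cloud("top",np.load("top0.npz")['d']); J=(W-O); x=J@X;y=J@Y;z=W[...,2]
for lab,lo,hi in(("bar/fence",.045,.06),("rail",.069,.078)):
    m=(z>lo)&(z<hi)&(x>-.15)&(x<.11)&(abs(y)<.25)
    if lab=="bar/fence":
        for nm,mm in(("fence",m&(y>.15)),("push",m&(y<.05)&(x>-.05))): print(nm,np.percentile(x[mm],[2,98]),np.percentile(y[mm],[2,50,98]))
    else: print(lab,np.percentile(x[m],[2,98]),np.percentile(y[m],[2,98]))
m=(z>.03)&(z<.043)&(x>-.06)&(abs(y)<.19)&(np.load("top0.npz")['p'].max(-1)<110); print("frame",cv2.minAreaRect(np.c_[x[m],y[m]].astype(np.float32)))
m=(z>.145)&(abs(J@Y+.1)<.2)&(x>-.13)&(x<-.02); print("bracket top",np.percentile(x[m],[2,98]),np.percentile(y[m],[2,98]))
E
```

```text
top 626 axial hist (array([  2,   7,  95, 170,  25,  10,  59,  25,  23,  27,  17,  33,  85,
        47,   1,   0,   0,   0]), array([-60, -54, -48, -42, -36, -30, -24, -18, -12,  -6,   0,   6,  12,
        18,  24,  30,  36,  42,  48]))
142 [-2.52821959 -1.63243044 16.65499575] ((-3.88140869140625, -0.9851951599121094), (21.322193145751953, 74.07133483886719), 47.65077590942383) [43. 32. 24.]
[[27, -19, 14], [25, -21, 17], [22, -13, 15], [22, -21, 18], [19, -12, 17], [20, -21, 20], [16, -30, 16], [14, -13, 14], [18, -20, 23], [11, -4, 11], [12, -12, 16], [10, -22, 13], [12, -6, 20], [10, -15, 19], [8, -24, 18], [8, -9, 19], [4, -18, 15], [2, 2, 11], [5, -6, 19], [1, -15, 14], [1, 3, 17], [5, -5, 25], [-4, -15, 12], [0, 4, 20], [-3, -6, 17], [-7, 11, 12], [-5, 3, 17], [-7, -6, 16], [-8, 12, 16], [-8, 4, 19], [-10, -5, 17], [-11, 12, 17], [-14, 3, 14], [-11, -5, 20], [-14, 15, 16], [-14, 7, 19], [-19, 18, 14], [-15, 10, 22], [-20, 1, 16], [-21, 21, 15], [-23, 12, 13], [-23, 4, 16], [-22, 19, 19], [-25, 10, 17], [-27, 25, 15], [-27, 16, 17], [-31, 22, 15], [-36, 19, 12]]
scene 369 axial
[... 358 characters left out ...]
.5 36. ]
[[31, -20, 15], [12, -20, 15], [28, -17, 12], [14, -13, 13], [6, -6, 16], [25, -22, 7], [22, -11, 10], [13, -5, 13], [2, 1, 14], [-16, 2, 15], [15, -11, 7], [8, -3, 9], [-4, 2, 11], [-6, 13, 15], [-23, 15, 15], [3, 7, 9], [-9, 12, 11], [-14, 21, 14], [3, 8, 6], [-8, 14, 8], [-14, 22, 11], [-22, 30, 13], [-22, 23, 7]]
fence [-0.12722686  0.0948513 ] [0.15397298 0.19641187 0.21446657]
push [-0.04223826  0.08361895] [-0.09315814 -0.08168357  0.01970984]
rail [-0.10473231 -0.0842884 ] [-0.19351331  0.19020128]
frame ((0.01766635850071907, 0.05677890032529831), (0.15368413925170898, 0.25870129466056824), 0.24006007611751556)
bracket top [-0.08780906 -0.05000071] [-0.13494529 -0.07732312]
```

Bracket and knob lie at jig y of about -0.106, so the stop needs to travel about 96 mm. The bar is at about -41° in the knob plane. I'll translate first, at height.

```bash
cat >> h.py <<'E'
from scipy.spatial.transform import Rotation as Ro
G0=np.array([.5658,-.2072,.1397])
def target(psi,G=G0,up=0.004):
    p=np.radians(psi); y=-np.sin(p)*U+np.cos(p)*Y; z=-A; R=np.c_[np.cross(y,z),y,z]
    return R,G+A*(up+arm.grip_depth)   # TCP lies grip_depth below grasp
def delta(R,p):
    o=arm.observe(); r=o['ee_rot']
    rv=Ro.from_matrix(r.T@R).as_rotvec(); d=p-o['ee_pos']
    print("t",o['time_s'],"pos",o['ee_pos'].round(4),"dtool mm",(r.T@d*1e3).round(1),"final-axes mm",(R.T@d*1e3).round(1),"rot/0.1",(rv/.1).round(2),"F",o['wrist_force'].round(1),"Tq",o['torque'].round(2),"open",round(o['opening'],3),"q",o['qpos'].round(2))
E
python3 -m creep '[{"x":0.06,"y":-0.03,"z":-0.004,"jaw":-1},{"x":0.06,"y":-0.03,"z":-0.004,"jaw":-1},{"x":0.06,"y":-0.03,"z":-0.004,"jaw":-1},{"x":0.06,"y":-0.03,"z":-0.004,"jaw":-1},{"x":0.06,"y":-0.03,"z":-0.004,"jaw":-1},{"x":0.06,"y":-0.03,"z":-0.004,"jaw":-1},{"x":0.06,"y":-0.03,"z":-0.004,"jaw":-1},{"x":0.06,"y":-0.03,"z":-0.004,"jaw":-1},{"x":0.06,"y":-0.03,"z":-0.004,"jaw":-1},{"x":0.06,"y":-0.03,"z":-0.004,"jaw":-1}]'
python3 -c "
from h import *
delta(*target(-41.3,up=.12))"
```

```text
t 0.1 pos [ 0.2336 -0.5249  0.2132] dtool mm [ 377.1 -172.2   -9.1] final-axes mm [-13.6 377.8 170.3] rot/0.1 [ -7.23   1.54 -20.47] F [-1.5 -1.  -0.5] Tq [ 0.01 -0.   -0.05] open 0.998 q [-1.17  0.32  1.57 -0.    1.26 -0.02]invalid input
```

```bash
python3 -m creep '[{"jaw":-1.0,"x":0.06,"y":-0.03,"z":0.0,"wx":0.0,"wy":0.0,"wz":0.0}]'; python3 -m creep --help | head -20
```

```text
time_s: 0.18
ee_pos: [0.2528, -0.5021, 0.2125]
ee_rot: [[0.915, 0.403, -0.002], [0.403, -0.915, -0.001], [-0.003, -0.0, -1.0]]
wrist_force: [0.7, -0.8, 0.4]
opening: 1.001invalid input: not JSON, or not a number
```

All fields are required, so I'll write them out in full.

```bash
python3 -m creep '[{"jaw":-1,"x":0.06,"y":-0.03,"z":0,"wx":0,"wy":0,"wz":0},{"jaw":-1,"x":0.07,"y":-0.03,"z":0,"wx":0,"wy":0,"wz":0},{"jaw":-1,"x":0.07,"y":-0.03,"z":0,"wx":0,"wy":0,"wz":0},{"jaw":-1,"x":0.07,"y":-0.03,"z":0,"wx":0,"wy":0,"wz":0},{"jaw":-1,"x":0.07,"y":-0.03,"z":0,"wx":0,"wy":0,"wz":0},{"jaw":-1,"x":0.07,"y":-0.03,"z":0,"wx":0,"wy":0,"wz":0},{"jaw":-1,"x":0.07,"y":-0.03,"z":0,"wx":0,"wy":0,"wz":0},{"jaw":-1,"x":0.07,"y":-0.03,"z":0,"wx":0,"wy":0,"wz":0},{"jaw":-1,"x":0.07,"y":-0.03,"z":0,"wx":0,"wy":0,"wz":0},{"jaw":-1,"x":0.07,"y":-0.03,"z":0,"wx":0,"wy":0,"wz":0}]'
python3 -c "
from h import *
delta(*target(-41.3,up=.12))"
```

```text
time_s: 1.02
ee_pos: [0.5146, -0.2141, 0.2075]
ee_rot: [[0.919, 0.394, -0.009], [0.394, -0.919, 0.004], [-0.006, -0.007, -1.0]]
wrist_force: [0.8, -0.1, -0.1]
opening: 1.004
t 1.0167 pos [ 0.5146 -0.2141  0.2075] dtool mm [ -6.1  -2.5 -15.1] final-axes mm [ -2.2   2.7 -16.1] rot/0.1 [ -7.34   1.57 -20.59] F [ 0.8 -0.1 -0.1] Tq [ 0.03  0.02 -0.03] open 1.004 q [-0.42  0.3   1.61  0.    1.24  0.75]
```

```bash
for i in 1 2; do python3 -m creep '[{"jaw":-1,"x":0,"y":0,"z":-0.002,"wx":-0.33,"wy":0.07,"wz":-0.94},{"jaw":-1,"x":0,"y":0,"z":-0.002,"wx":-0.33,"wy":0.07,"wz":-0.94},{"jaw":-1,"x":0,"y":0,"z":-0.002,"wx":-0.33,"wy":0.07,"wz":-0.94},{"jaw":-1,"x":0,"y":0,"z":-0.002,"wx":-0.33,"wy":0.07,"wz":-0.94},{"jaw":-1,"x":0,"y":0,"z":-0.002,"wx":-0.33,"wy":0.07,"wz":-0.94},{"jaw":-1,"x":0,"y":0,"z":-0.002,"wx":-0.33,"wy":0.07,"wz":-0.94},{"jaw":-1,"x":0,"y":0,"z":-0.002,"wx":-0.33,"wy":0.07,"wz":-0.94},{"jaw":-1,"x":0,"y":0,"z":-0.002,"wx":-0.33,"wy":0.07,"wz":-0.94},{"jaw":-1,"x":0,"y":0,"z":-0.002,"wx":-0.33,"wy":0.07,"wz":-0.94},{"jaw":-1,"x":0,"y":0,"z":-0.002,"wx":-0.33,"wy":0.07,"wz":-0.94}]'; done
python3 -c "
from h import *
delta(*target(-41.3,up=.12))"
```

```text
time_s: 1.85
ee_pos: [0.5193, -0.2028, 0.2115]
ee_rot: [[0.169, 0.944, 0.284], [0.982, -0.136, -0.134], [-0.088, 0.301, -0.949]]
wrist_force: [-0.7, -0.8, 0.4]
opening: 0.995
time_s: 2.68
ee_pos: [0.5102, -0.1977, 0.2167]
ee_rot: [[-0.662, 0.525, 0.535], [0.646, 0.761, 0.052], [-0.38, 0.381, -0.843]]
wrist_force: [-0.8, 0.0, -0.7]
opening: 0.999
t 2.6833 pos [ 0.5102 -0.1977  0.2167] dtool mm [-11.6 -11.4  -6.9] final-axes mm [-10.7 -12.1  -7.1] rot/0.1 [-0.39 -0.22 -0.86] F [-0.8  0.  -0.7] Tq [-0.02  0.19  0.  ] open 0.999 q [-0.61  0.08  2.02  0.59  0.68 -1.88]
```

```bash
python3 -m creep '[{"jaw":-1,"x":-0.012,"y":-0.012,"z":-0.007,"wx":-0.2,"wy":-0.11,"wz":-0.43},{"jaw":-1,"x":-0.012,"y":-0.012,"z":-0.007,"wx":-0.2,"wy":-0.11,"wz":-0.43},{"jaw":-1,"x":0,"y":0,"z":0,"wx":0,"wy":0,"wz":0},{"jaw":-1,"x":0,"y":0,"z":0,"wx":0,"wy":0,"wz":0}]'
python3 - <<'E'
from h import *
delta(*target(-41.3,up=.004))
p,d=arm.get_image("scene"); np.savez("s2.npz",p=p,d=d); crop(p,160,125,320,245,5,"pics/s2.png")
E
```

```text
time_s: 3.02
ee_pos: [0.5063, -0.2157, 0.2208]
ee_rot: [[-0.694, 0.442, 0.568], [0.578, 0.813, 0.073], [-0.43, 0.379, -0.819]]
wrist_force: [0.7, -1.1, -1.1]
opening: 0.999
t 3.0167 pos [ 0.5063 -0.2157  0.2208] dtool mm [ -1.6   2.4 115.7] final-axes mm [ -1.3   2.7 115.7] rot/0.1 [ 0.02 -0.03  0.03] F [ 0.7 -1.1 -1.1] Tq [0.01 0.26 0.04] open 0.999 q [-0.68  0.09  2.02  0.69  0.71 -2.11]
```

View pics/s2.png

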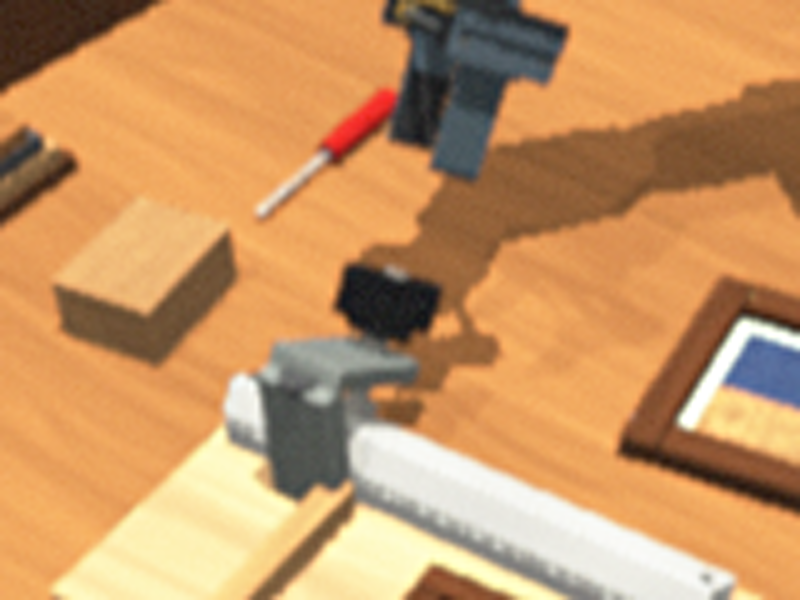

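The gripper is in line above the knob and the fingers will straddle the bar. Advancing.

```bash
python3 -m creep '[{"jaw":-1,"x":-0.001,"y":0.001,"z":0.03,"wx":0,"wy":0,"wz":0},{"jaw":-1,"x":-0.001,"y":0.001,"z":0.04,"wx":0,"wy":0,"wz":0},{"jaw":-1,"x":-0.001,"y":0.001,"z":0.04,"wx":0,"wy":0,"wz":0},{"jaw":-1,"x":0,"y":0.001,"z":0.04,"wx":0,"wy":0,"wz":0},{"jaw":-1,"x":0,"y":0,"z":0.03,"wx":0,"wy":0,"wz":0},{"jaw":-1,"x":0,"y":0,"z":0.015,"wx":0,"wy":0,"wz":0},{"jaw":-1,"x":0,"y":0,"z":0,"wx":0,"wy":0,"wz":0}]'
python3 - <<'E'
from h import *
delta(*target(-41.3,up=.004))
E
```

```text
time_s: 3.65
ee_pos: [0.5675, -0.2033, 0.1404]
ee_rot: [[-0.694, 0.442, 0.568], [0.578, 0.813, 0.073], [-0.429, 0.379, -0.82]]
wrist_force: [0.4, 0.2, 1.2]
opening: 1.0
t 3.65 pos [ 0.5675 -0.2033  0.1404] dtool mm [-0.8 -4.3 14.1] final-axes mm [-0.8 -4.2 14.1] rot/0.1 [ 0.02 -0.03  0.03] F [0.4 0.2 1.2] Tq [ 0.03  0.22 -0.04] open 1.0 q [-0.57  0.25  2.05  0.86  0.51 -2.25]
```

```bash
python3 -m creep '[{"jaw":-1,"x":-0.001,"y":-0.004,"z":0.014,"wx":0,"wy":0,"wz":0},{"jaw":-1,"x":0,"y":-0.004,"z":0.014,"wx":0,"wy":0,"wz":0},{"jaw":-1,"x":0,"y":0,"z":0,"wx":0,"wy":0,"wz":0}]'
python3 - <<'E'
from h import *
delta(*target(-41.3,up=.004))
E
python3 -m creep '[{"jaw":0.3,"x":0,"y":0,"z":0,"wx":0,"wy":0,"wz":0},{"jaw":0.5,"x":0,"y":0,"z":0,"wx":0,"wy":0,"wz":0},{"jaw":1,"x":0,"y":0,"z":0,"wx":0,"wy":0,"wz":0},{"jaw":1,"x":0,"y":0,"z":0,"wx":0,"wy":0,"wz":0},{"jaw":1,"x":0,"y":0,"z":0,"wx":0,"wy":0,"wz":0},{"jaw":1,"x":0,"y":0,"z":0,"wx":0,"wy":0,"wz":0},{"jaw":1,"x":0,"y":0,"z":0,"wx":0,"wy":0,"wz":0},{"jaw":1,"x":0,"y":0,"z":0,"wx":0,"wy":0,"wz":0}]' 30
python3 - <<'E'
from h import *
delta(*target(-41.3,up=.004))
E
```

```text
time_s: 3.9
ee_pos: [0.5749, -0.2051, 0.1279]
ee_rot: [[-0.695, 0.441, 0.569], [0.577, 0.814, 0.074], [-0.43, 0.379, -0.819]]
wrist_force: [0.4, -0.3, 0.2]
opening: 1.002
t 3.9 pos [ 0.5749 -0.2051  0.1279] dtool mm [ 0.  -1.2 -0.2] final-axes mm [ 0.  -1.2 -0.2] rot/0.1 [ 0.03 -0.03  0.04] F [ 0.4 -0.3  0.2] Tq [-0.02  0.25  0.02] open 1.002 q [-0.57  0.28  2.05  0.9   0.49 -2.29]
time_s: 4.57
ee_pos: [0.5748, -0.2066, 0.1305]
ee_rot: [[-0.692, 0.441, 0.572], [0.577, 0.813, 0.071], [-0.434, 0.379, -0.817]]
wrist_force: [-0.4, 0.2, -0.4]
opening: 0.448
t 4.5667 pos [ 0.5748 -0.2066  0.1305] dtool mm [ 1.9 -1.   2. ] final-axes mm [ 1.9 -1.   2.1] rot/0.1 [0.02 0.02 0.03] F [-0.4  0.2 -0.4] Tq [-0.02  0.2   0.03] open 0.448 q [-0.57  0.28  2.05  0.9   0.49 -2.29]
```

```bash
python3 -m creep '[{"jaw":1,"x":0,"y":0,"z":0,"wx":0,"wy":0,"wz":0},{"jaw":1,"x":0,"y":0,"z":0,"wx":0,"wy":0,"wz":0},{"jaw":1,"x":0,"y":0,"z":0,"wx":0,"wy":0,"wz":0},{"jaw":1,"x":0,"y":0,"z":0,"wx":0,"wy":0,"wz":0},{"jaw":1,"x":0,"y":0,"z":0,"wx":0,"wy":0,"wz":0},{"jaw":1,"x":0,"y":0,"z":0,"wx":0,"wy":0,"wz":0},{"jaw":1,"x":0,"y":0,"z":0,"wx":0,"wy":0,"wz":0},{"jaw":1,"x":0,"y":0,"z":0,"wx":0,"wy":0,"wz":0}]' 30
python3 - <<'E'
from h import *
delta(*target(-41.3,up=.004))
E
```

```text
time_s: 5.23
ee_pos: [0.573, -0.2079, 0.1291]
ee_rot: [[-0.692, 0.443, 0.569], [0.577, 0.814, 0.068], [-0.434, 0.375, -0.819]]
wrist_force: [-1.2, 0.3, 0.9]
opening: 0.193
t 5.2333 pos [ 0.573  -0.2079  0.1291] dtool mm [0.8 1.4 2.1] final-axes mm [0.8 1.4 2.1] rot/0.1 [-0.02  0.01  0.04] F [-1.2  0.3  0.9] Tq [-0.14  0.32 -0.01] open 0.193 q [-0.57  0.28  2.06  0.9   0.48 -2.29]
```

```bash
python3 -m creep '[{"jaw":1,"x":0.004,"y":0.0045,"z":0,"wx":0,"wy":0,"wz":0},{"jaw":1,"x":0.0066,"y":0.0075,"z":0,"wx":0,"wy":0,"wz":0},{"jaw":1,"x":0.0066,"y":0.0075,"z":0,"wx":0,"wy":0,"wz":0},{"jaw":1,"x":0.0066,"y":0.0075,"z":0,"wx":0,"wy":0,"wz":0},{"jaw":1,"x":0.0066,"y":0.0075,"z":0,"wx":0,"wy":0,"wz":0},{"jaw":1,"x":0.0066,"y":0.0075,"z":0,"wx":0,"wy":0,"wz":0}]' 30
cat >> h.py <<'E'
def jig():
    o=arm.observe(); g=o['ee_pos']+o['ee_rot'][:,2]*arm.grip_depth; r=o['ee_rot']; y=r[:,1]
    psi=np.degrees(np.arctan2(-(y@U),y@Y)); F=o['wrist_force'];T=o['torque']
    print("t",round(o['time_s'],2),"jig mm",np.round([(g-O)@X*1e3,(g-O)@Y*1e3,g[2]*1e3],1),"psi",psi.round(1),"tilt deg",np.degrees(np.arccos(-r[:,2]@A)).round(1),"F UYA",np.round([F@U,F@Y,F@A],1),"T UYA",np.round([T@U,T@Y,T@A],2),"YinTool",(r.T@Y).round(3),"rotfix",(Ro.from_matrix(r.T@target(psi)[0]).as_rotvec()/.1).round(2),"open",round(o['opening'],3),"q",o['qpos'].round(2))
E
python3 -c "
from h import *
jig()"
```

```text
time_s: 5.73
ee_pos: [0.5702, -0.1856, 0.1291]
ee_rot: [[-0.686, 0.45, 0.572], [0.577, 0.815, 0.052], [-0.443, 0.366, -0.818]]
wrist_force: [-1.3, -5.0, -0.4]
opening: 0.194
t 5.73 jig mm [-166.1  -84.3  144.5] psi -41.1 tilt deg 1.0 F UYA [-1.8 -4.8  0.8] T UYA [-0.51  0.54 -0.01] YinTool [ 0.657  0.754 -0.018] rotfix [-0.13  0.13  0.  ] open 0.194 q [-0.52  0.25  2.09  0.91  0.43 -2.26]
```

```bash
python3 -m creep '[{"jaw":1,"x":0.0066,"y":0.0075,"z":0,"wx":-0.03,"wy":0.03,"wz":0},{"jaw":1,"x":0.0066,"y":0.0075,"z":0,"wx":-0.03,"wy":0.03,"wz":0},{"jaw":1,"x":0.0066,"y":0.0075,"z":0,"wx":-0.03,"wy":0.03,"wz":0},{"jaw":1,"x":0.0066,"y":0.0075,"z":0,"wx":-0.03,"wy":0.03,"wz":0},{"jaw":1,"x":0.0066,"y":0.0075,"z":0,"wx":-0.03,"wy":0.03,"wz":0},{"jaw":1,"x":0.0066,"y":0.0075,"z":0,"wx":-0.03,"wy":0.03,"wz":0},{"jaw":1,"x":0.0066,"y":0.0075,"z":0,"wx":-0.03,"wy":0.03,"wz":0},{"jaw":1,"x":0.0066,"y":0.0075,"z":0,"wx":-0.03,"wy":0.03,"wz":0}]' 30
python3 -c "
from h import *
jig()"
```

```text
time_s: 6.4
ee_pos: [0.5652, -0.1453, 0.1291]
ee_rot: [[-0.697, 0.438, 0.568], [0.576, 0.814, 0.079], [-0.427, 0.382, -0.819]]
wrist_force: [-0.4, -4.1, -1.9]
opening: 0.195
t 6.4 jig mm [-166.1  -44.1  144.5] psi -41.0 tilt deg 0.6 F UYA [-1.8 -4.  -1. ] T UYA [-1.17  0.55 -0.03] YinTool [0.657 0.754 0.01 ] rotfix [ 0.07 -0.07  0.  ] open 0.195 q [-0.46  0.23  2.13  0.92  0.42 -2.23]
```

```bash
python3 -m creep '[{"jaw":1,"x":0.0066,"y":0.0075,"z":0,"wx":0.01,"wy":-0.01,"wz":0},{"jaw":1,"x":0.0066,"y":0.0075,"z":0,"wx":0.01,"wy":-0.01,"wz":0},{"jaw":1,"x":0.0066,"y":0.0075,"z":0,"wx":0,"wy":0,"wz":0},{"jaw":1,"x":0.0066,"y":0.0075,"z":0,"wx":0,"wy":0,"wz":0}]' 30
python3 - <<'E'
from h import *
jig()
p,d=arm.get_image("scene"); np.savez("s3.npz",p=p,d=d); crop(p,160,165,320,285,5,"pics/s3.png")
E
```

```text
time_s: 6.73
ee_pos: [0.5627, -0.1249, 0.1291]
ee_rot: [[-0.694, 0.441, 0.569], [0.576, 0.814, 0.073], [-0.431, 0.379, -0.819]]
wrist_force: [-1.1, -7.7, -1.8]
opening: 0.193
t 6.73 jig mm [-166.2  -23.5  144.5] psi -41.1 tilt deg 0.2 F UYA [-2.7 -7.5 -0.3] T UYA [-1.36  0.65 -0.05] YinTool [0.657 0.754 0.003] rotfix [ 0.03 -0.02  0.  ] open 0.193 q [-0.41  0.21  2.15  0.92  0.38 -2.19]
```

View pics/s3.png

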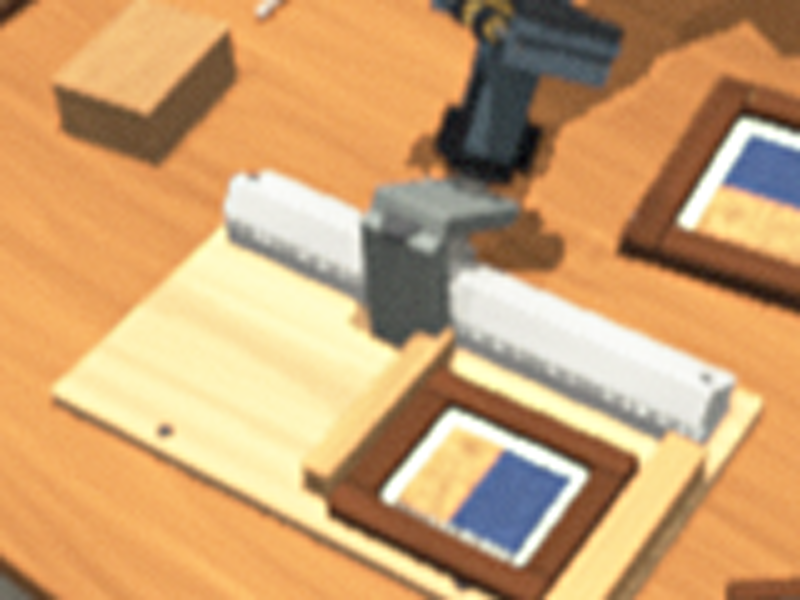

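The pusher is touching the frame, with a small gap left at the fence. Continuing slowly.

```bash
python3 -m creep '[{"jaw":1,"x":0.0033,"y":0.0038,"z":0,"wx":0,"wy":0,"wz":0},{"jaw":1,"x":0.0033,"y":0.0038,"z":0,"wx":0,"wy":0,"wz":0},{"jaw":1,"x":0.0033,"y":0.0038,"z":0,"wx":0,"wy":0,"wz":0}]' 30
python3 -c "
from h import *
jig()"
python3 -m creep '[{"jaw":1,"x":0.0033,"y":0.0038,"z":0,"wx":0,"wy":0,"wz":0}]' 30
python3 -c "
from h import *
jig()"
python3 -m creep '[{"jaw":1,"x":0.002,"y":0.0023,"z":0,"wx":0,"wy":0,"wz":0}]' 30
python3 -c "
from h import *
jig()"
```

```text
time_s: 7.03
ee_pos: [0.5616, -0.1169, 0.1291]
ee_rot: [[-0.694, 0.441, 0.569], [0.576, 0.814, 0.071], [-0.432, 0.377, -0.819]]
wrist_force: [-1.4, -7.5, -0.9]
opening: 0.195
t 7.03 jig mm [-166.2  -15.4  144.5] psi -41.0 tilt deg 0.1 F UYA [-2.4 -7.3  0.6] T UYA [-1.47  0.73 -0.01] YinTool [0.656 0.755 0.001] rotfix [ 0.01 -0.01  0.  ] open 0.195 q [-0.39  0.21  2.16  0.92  0.37 -2.17]
time_s: 7.12
ee_pos: [0.5614, -0.1148, 0.1291]
ee_rot: [[-0.693, 0.441, 0.57], [0.576, 0.814, 0.07], [-0.433, 0.377, -0.819]]
wrist_force: [-0.7, -6.4, -1.7]
opening: 0.192
t 7.12 jig mm [-166.2  -13.2  144.5] psi -41.0 tilt deg 0.0 F UYA [-2.2 -6.3 -0.5] T UYA [-1.45  0.75 -0.04] YinTool [ 0.656  0.755 -0.   ] rotfix [ 0.    0.01 -0.  ] open 0.192 q [-0.39  0.21  2.16  0.92  0.36 -2.17]
time_s: 7.2
ee_pos: [0.5612, -0.1135, 0.1291]
ee_rot: [[-0.693, 0.442, 0.57], [0.576, 0.815, 0.068], [-0.434, 0.376, -0.819]]
wrist_force: [-1.1, -7.1, -2.1]
opening: 0.199
t 7.2 jig mm [-166.2  -11.9  144.5] psi -41.0 tilt deg 0.1 F UYA [-2.8 -6.9 -0.6] T UYA [-1.39  0.69 -0.08] YinTool [ 0.656  0.755 -0.002] rotfix [-0.01  0.02  0.  ] open 0.199 q [-0.38  0.21  2.16  0.92  0.36 -2.16]
```

```bash
for i in 1 2 3; do python3 -m creep '[{"jaw":1,"x":0.002,"y":0.0023,"z":0,"wx":0,"wy":0,"wz":0}]' 30 >/dev/null
python3 -c "
from h import *
jig()" | cut -c1-150; done
```

```text
t 7.28 jig mm [-166.2  -11.5  144.5] psi -41.0 tilt deg 0.3 F UYA [ -4.2 -10.7  -0.2] T UYA [-2.23  1.1  -0.07] YinTool [ 0.656  0.755 -0.005] rotfix 
t 7.37 jig mm [-166.2  -11.4  144.5] psi -41.0 tilt deg 0.5 F UYA [ -5.9 -10.   -0.1] T UYA [-1.91  1.01 -0.06] YinTool [ 0.656  0.755 -0.009] rotfix 
t 7.45 jig mm [-166.2  -11.3  144.5] psi -41.0 tilt deg 0.8 F UYA [-3.8 -9.2 -0.1] T UYA [-1.72  0.9  -0.02] YinTool [ 0.656  0.755 -0.013] rotfix [-0
```

```bash
for i in 1 2; do python3 -m creep '[{"jaw":1,"x":0.005,"y":0.0057,"z":0,"wx":-0.05,"wy":0.04,"wz":0}]' 40 >/dev/null
python3 -c "
from h import *
jig()" ; done
python3 - <<'E'
from h import *
p,d=arm.get_image("scene"); np.savez("s4.npz",p=p,d=d); crop(p,200,205,320,295,6,"pics/s4.png")
E
```

```text
t 7.53 jig mm [-166.2  -10.9  144.5] psi -41.0 tilt deg 0.9 F UYA [ -7.3 -19.   -0.1] T UYA [-3.72  1.77  0.04] YinTool [ 0.656  0.755 -0.015] rotfix [-0.09  0.13  0.  ] open 0.19 q [-0.37  0.2   2.17  0.91  0.33 -2.16]
t 7.62 jig mm [-166.3  -10.9  144.5] psi -41.0 tilt deg 1.1 F UYA [ -6.7 -16.6  -0.7] T UYA [-3.03  1.59 -0.05] YinTool [ 0.655  0.755 -0.018] rotfix [-0.11  0.16  0.  ] open 0.193 q [-0.37  0.2   2.17  0.92  0.33 -2.16]
```

View pics/s4.png

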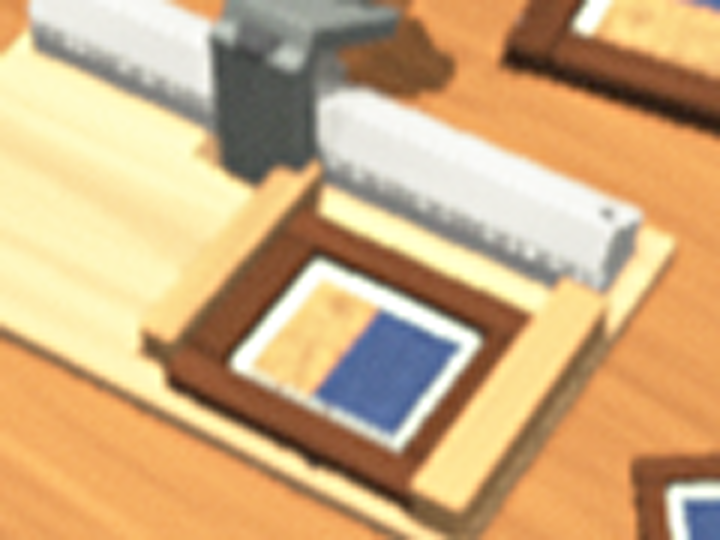

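The frame is snug and square at both the pusher and the fence. Now I turn, watching the axial torque.

```bash
for i in 1 2 3 4 5; do python3 -m creep '[{"jaw":1,"x":0,"y":0,"z":0,"wx":-0.02,"wy":0.03,"wz":0.6}]' 40 >/dev/null
python3 -c "
from h import *
jig()" ; done
```

```text
t 7.75 jig mm [-166.5  -11.5  144.4] psi -44.5 tilt deg 1.0 F UYA [-0.3 -1.  -1.9] T UYA [0.11 0.23 0.04] YinTool [ 0.701  0.713 -0.016] rotfix [-0.09  0.14  0.  ] open 0.195 q [-0.37  0.2   2.17  0.92  0.33 -2.1 ]
t 7.83 jig mm [-166.5  -11.7  144.3] psi -48.1 tilt deg 0.7 F UYA [-1.  -5.2 -1.1] T UYA [-0.83  0.51 -0.05] YinTool [ 0.744  0.668 -0.013] rotfix [-0.06  0.11  0.  ] open 0.195 q [-0.38  0.2   2.17  0.92  0.34 -2.04]
t 7.92 jig mm [-166.7  -11.9  144.2] psi -51.7 tilt deg 0.6 F UYA [-2.6 -6.6  0.1] T UYA [-1.17  0.71  0.01] YinTool [ 0.785  0.62  -0.009] rotfix [-0.04  0.09  0.  ] open 0.198 q [-0.38  0.2   2.17  0.92  0.34 -1.98]
t 8.0 jig mm [-166.8  -12.1  144.1] psi -55.3 tilt deg 0.4 F UYA [-2.5 -6.4 -0.2] T UYA [-1.16  0.73  0.07] YinTool [ 0.822  0.569 -0.006] rotfix [-0.02  0.06  0.  ] open 0.195 q [-0.38  0.2   2.17  0.92  0.35 -1.92]
t 8.08 jig mm [-166.9  -12.4  144.1] psi -58.9 tilt deg 0.2 F UYA [-3.1 -5.3  0.2] T UYA [-1.18  0.78  0.03] YinTool [ 0.857  0.516 -0.003] rotfix [ 0.    0.04 -0.  ] open 0.193 q [-0.38  0.2   2.17  0.92  0.35 -1.86]
```

```bash
python3 -m creep '[{"jaw":1,"x":0.004,"y":0.002,"z":0,"wx":0,"wy":0.03,"wz":0.2}]' 40 >/dev/null
python3 -c "
from h import *
jig()"; for i in 1 2 3 4; do python3 -m creep '[{"jaw":1,"x":0.0015,"y":0.0007,"z":0,"wx":0,"wy":0.02,"wz":0.6}]' 40 >/dev/null
python3 -c "
from h import *
jig()" ; done
```

```text
t 8.17 jig mm [-166.9  -12.2  144.1] psi -60.2 tilt deg 0.3 F UYA [ -5.2 -13.9  -1.9] T UYA [-2.76  1.14  0.11] YinTool [ 0.868  0.497 -0.005] rotfix [-0.01  0.05  0.  ] open 0.195 q [-0.38  0.2   2.17  0.92  0.35 -1.83]
t 8.25 jig mm [-167.   -12.4  143.9] psi -63.8 tilt deg 0.4 F UYA [-3.2 -6.8 -0.6] T UYA [-1.22  0.81  0.07] YinTool [ 0.897  0.442 -0.006] rotfix [-0.02  0.06  0.  ] open 0.194 q [-0.38  0.2   2.17  0.91  0.35 -1.77]
t 8.33 jig mm [-167.2  -12.4  143.8] psi -67.4 tilt deg 0.4 F UYA [-3.3 -7.5 -0.8] T UYA [-1.48  0.79  0.05] YinTool [ 0.923  0.385 -0.007] rotfix [-0.03  0.06  0.  ] open 0.192 q [-0.38  0.2   2.17  0.91  0.35 -1.7 ]
t 8.42 jig mm [-167.3  -12.5  143.8] psi -71.0 tilt deg 0.4 F UYA [-3.6 -7.9  0. ] T UYA [-1.56  0.88  0.02] YinTool [ 0.945  0.326 -0.007] rotfix [-0.03  0.06  0.  ] open 0.193 q [-0.38  0.2   2.16  0.91  0.35 -1.63]
t 8.5 jig mm [-167.4  -12.5  143.7] psi -74.6 tilt deg 0.4 F UYA [-4.  -7.7  0.5] T UYA [-1.62  0.92  0.05] YinTool [ 0.964  0.266 -0.008] rotfix [-0.04  0.07  0.  ] open 0.195 q [-0.38  0.2   2.16  0.91  0.35 -1.57]
```

```bash
for i in 1 2 3 4 5 6; do python3 -m creep '[{"jaw":1,"x":0.0016,"y":0.0004,"z":0,"wx":-0.01,"wy":0.02,"wz":0.5}]' 40 >/dev/null
python3 -c "
from h import *
jig()" ; done
```

```text
t 8.58 jig mm [-167.6  -12.6  143.6] psi -77.6 tilt deg 0.4 F UYA [-2.3 -6.8 -1. ] T UYA [-1.6   0.8   0.04] YinTool [ 0.977  0.215 -0.008] rotfix [-0.03  0.07  0.  ] open 0.197 q [-0.38  0.2   2.17  0.91  0.35 -1.52]
t 8.67 jig mm [-167.7  -12.6  143.4] psi -80.6 tilt deg 0.4 F UYA [-3.4 -7.1 -0.1] T UYA [-1.6   0.93 -0.02] YinTool [ 0.986  0.164 -0.008] rotfix [-0.02  0.07  0.  ] open 0.195 q [-0.38  0.2   2.17  0.91  0.35 -1.47]
t 8.75 jig mm [-167.9  -12.6  143.3] psi -83.6 tilt deg 0.4 F UYA [-3.4 -7.3  0.5] T UYA [-1.58  0.95  0.01] YinTool [ 0.994  0.112 -0.008] rotfix [-0.01  0.08  0.  ] open 0.198 q [-0.38  0.2   2.17  0.92  0.35 -1.42]
t 8.83 jig mm [-168.   -12.6  143.2] psi -86.6 tilt deg 0.5 F UYA [-2.9 -8.4  0.3] T UYA [-1.52  0.97  0.02] YinTool [ 0.998  0.059 -0.008] rotfix [ 0.    0.08 -0.  ] open 0.195 q [-0.38  0.2   2.17  0.92  0.35 -1.37]
t 8.92 jig mm [-168.2  -12.6  143.1] psi -89.6 tilt deg 0.5 F UYA [-4.  -8.7 -0.1] T UYA [-1.53  1.07 -0.02] YinTool [ 1.     0.007 -0.008] rotfix [ 0.01  0.08 -0.  ] open 0.191 q [-0.38  0.2   2.17  0.93  0.35 -1.33]
t 9.0 jig mm [-168.4  -12.6  143. ] psi -92.6 tilt deg 0.5 F UYA [-3.  -7.9 -0.2] T UYA [-1.59  1.01  0.31] YinTool [ 0.999 -0.045 -0.008] rotfix [ 0.03  0.08 -0.  ] open 0.193 q [-0.38  0.2   2.17  0.93  0.35 -1.28]
```

Bite detected: axial torque jumped to 0.31 N m between psi -89.6 and -92.6. I'll aim for about psi -136.

```bash
for i in 1 2 3 4 5 6 7 8; do python3 -m creep '[{"jaw":1,"x":0.001,"y":0.001,"z":0,"wx":0,"wy":0.02,"wz":0.6}]' 40 >/dev/null
python3 -c "
from h import *
jig()" |cut -c1-160; done
```

```text
t 9.08 jig mm [-168.5  -12.7  142.9] psi -96.1 tilt deg 0.5 F UYA [-4.9 -6.5  1. ] T UYA [-1.41  1.22  0.3 ] YinTool [ 0.994 -0.106 -0.008] rotfix [ 0.02  0.08 
t 9.17 jig mm [-168.6  -12.7  142.8] psi -99.6 tilt deg 0.4 F UYA [-4.9 -7.8  1.4] T UYA [-1.45  1.15  0.36] YinTool [ 0.986 -0.167 -0.007] rotfix [ 0.02  0.07 
t 9.25 jig mm [-168.8  -12.7  142.7] psi -103.1 tilt deg 0.4 F UYA [-3.7 -6.7  1.6] T UYA [-1.41  1.17  0.25] YinTool [ 0.974 -0.227 -0.006] rotfix [ 0.02  0.06
t 9.33 jig mm [-168.9  -12.6  142.6] psi -106.6 tilt deg 0.3 F UYA [-3.5 -6.8  0.8] T UYA [-1.36  1.13  0.32] YinTool [ 0.958 -0.286 -0.006] rotfix [ 0.01  0.06
t 9.42 jig mm [-169.   -12.6  142.5] psi -110.1 tilt deg 0.3 F UYA [-4.5 -7.3  0.7] T UYA [-1.41  1.19  0.31] YinTool [ 0.939 -0.344 -0.005] rotfix [ 0.01  0.05
t 9.5 jig mm [-169.2  -12.6  142.4] psi -113.7 tilt deg 0.2 F UYA [-4.2 -6.5  1.5] T UYA [-1.42  1.17  0.31] YinTool [ 0.916 -0.401 -0.004] rotfix [ 0.    0.04 
t 9.58 jig mm [-169.3  -12.5  142.3] psi -117.2 tilt deg 0.2 F UYA [-3.5 -6.1  1. ] T UYA [-1.4   1.14  0.34] YinTool [ 0.89  -0.457 -0.003] rotfix [-0.    0.03
t 9.67 jig mm [-169.5  -12.5  142.2] psi -120.7 tilt deg 0.2 F UYA [-3.8 -7.1  2.3] T UYA [-1.37  1.16  0.31] YinTool [ 0.86  -0.51  -0.002] rotfix [-0.01  0.03
```

```bash
for i in 1 2 3 4; do python3 -m creep '[{"jaw":1,"x":0.001,"y":0,"z":0,"wx":0,"wy":0.01,"wz":0.6}]' 40 >/dev/null
python3 -c "
from h import *
jig()" |cut -c1-160; done
python3 -m creep '[{"jaw":1,"x":0.001,"y":0,"z":0,"wx":0,"wy":0,"wz":0.33}]' 40 >/dev/null
python3 -c "
from h import *
jig()"
python3 - <<'E'
from h import *
p,d=arm.get_image("scene"); np.savez("s5.npz",p=p,d=d)
a=np.load("s4.npz")['p'].astype(int); print("diff px bed/frame", np.argwhere(np.abs(a-p).max(-1)[215:290,205:320]>60).shape)
E
```

```text
t 9.75 jig mm [-169.6  -12.4  142.1] psi -124.2 tilt deg 0.2 F UYA [-1.9 -7.1  0.8] T UYA [-1.42  0.81  0.3 ] YinTool [ 0.827 -0.562 -0.002] rotfix [-0.    0.03
t 9.83 jig mm [-169.8  -12.2  142. ] psi -127.7 tilt deg 0.2 F UYA [-3.  -6.5  0. ] T UYA [-1.42  1.01  0.29] YinTool [ 0.791 -0.612 -0.003] rotfix [ 0.    0.03
t 9.92 jig mm [-169.9  -12.1  141.9] psi -131.2 tilt deg 0.2 F UYA [-4.6 -6.5  0.8] T UYA [-1.36  1.03  0.28] YinTool [ 0.752 -0.659 -0.003] rotfix [ 0.    0.03
t 10.0 jig mm [-170.   -12.   141.8] psi -134.8 tilt deg 0.2 F UYA [-3.9 -5.9  0.2] T UYA [-1.34  1.11  0.31] YinTool [ 0.71  -0.704 -0.003] rotfix [ 0.01  0.04
t 10.08 jig mm [-170.1  -11.9  141.8] psi -136.7 tilt deg 0.3 F UYA [-2.7 -7.4  0.9] T UYA [-1.35  0.91  0.3 ] YinTool [ 0.686 -0.728 -0.004] rotfix [ 0.01  0.05 -0.  ] open 0.197 q [-0.38  0.2   2.17  0.92  0.35 -0.5 ]
diff px bed/frame (71, 2)
```

Press is about 45.5°. Releasing.

```bash
for i in 1 2; do python3 -m creep '[{"jaw":-1,"x":0,"y":0,"z":0,"wx":0,"wy":0,"wz":0},{"jaw":-1,"x":0,"y":0,"z":0,"wx":0,"wy":0,"wz":0},{"jaw":-1,"x":0,"y":0,"z":0,"wx":0,"wy":0,"wz":0},{"jaw":-1,"x":0,"y":0,"z":0,"wx":0,"wy":0,"wz":0},{"jaw":-1,"x":0,"y":0,"z":0,"wx":0,"wy":0,"wz":0},{"jaw":-1,"x":0,"y":0,"z":0,"wx":0,"wy":0,"wz":0}]' 40
python3 -c "
from h import *
jig()"; done
python3 -m creep '[{"jaw":-1,"x":0,"y":0,"z":-0.005,"wx":0,"wy":0,"wz":0},{"jaw":-1,"x":0,"y":0,"z":-0.01,"wx":0,"wy":0,"wz":0},{"jaw":-1,"x":0,"y":0,"z":-0.02,"wx":0,"wy":0,"wz":0},{"jaw":-1,"x":0,"y":0,"z":-0.03,"wx":0,"wy":0,"wz":0},{"jaw":-1,"x":0,"y":0,"z":-0.04,"wx":0,"wy":0,"wz":0},{"jaw":-1,"x":0,"y":0,"z":-0.05,"wx":0,"wy":0,"wz":0},{"jaw":-1,"x":0,"y":0,"z":-0.05,"wx":0,"wy":0,"wz":0},{"jaw":-1,"x":0,"y":0,"z":-0.05,"wx":0,"wy":0,"wz":0}]'
python3 - <<'E'
from h import *
jig()
for n in("scene","top"):
    p,d=arm.get_image(n); np.savez(n+"6.npz",p=p,d=d)
    if n=="scene": crop(p,190,165,320,262+10,6,"pics/s6.png")
    ctr=G0+Y*.0958; L,col=knob(n,p,d,ctr,.055); L=L[np.linalg.norm(L,axis=1)<.05]
    T=L[(L[:,2]>6)|((L[:,2]>.004)&(L[:,2]<.022))]; print(n,len(T),T.mean(0)*1e3,cv2.minAreaRect((T[:,:2]*1e3).astype(np.float32)))
E
```

```text
time_s: 10.63
ee_pos: [0.5562, -0.1071, 0.1263]
ee_rot: [[0.506, 0.652, 0.564], [0.753, -0.653, 0.08], [0.421, 0.384, -0.822]]
wrist_force: [0.2, -0.4, -0.8]
opening: 0.602
t 10.63 jig mm [-170.3   -5.2  141.7] psi -136.7 tilt deg 0.7 F UYA [-0.3 -0.4 -0.8] T UYA [-0.    0.29 -0.02] YinTool [ 0.685 -0.728  0.011] rotfix [-0.11 -0.04 -0.  ] open 0.602 q [-0.38  0.2   2.17  0.93  0.36 -0.5 ]
time_s: 11.13
ee_pos: [0.5563, -0.1065, 0.1263]
ee_rot: [[0.506, 0.653, 0.564], [0.753, -0.653, 0.081], [0.422, 0.384, -0.822]]
wrist_force: [-0.3, -0.1, 0.2]
opening: 0.997
t 11.13 jig mm [-170.2   -4.6  141.8] psi -136.7 tilt deg 0.7 F UYA [-0.1 -0.1  0.4] T UYA [-0.04  0.32  0.02] YinTool [ 0.685 -0.728  0.012] rotfix [-0.12 -0.05 -0.  ] open 0.997 q [-0.38  0.2   2.17  0.93  0.36 -0.5 ]
time_s: 11.8
ee_pos: [0.4791, -0.1162, 0.2309]
ee_rot: [[0.51, 0.658, 0.554], [0.752, -0.654, 0.084], [0.418, 0.373, -0.828]]
wrist_force: [0.7, -0.5, 0.5]
opening: 1.001
t 11.8 jig mm [-247.7   -4.9  246.5] psi -136.9 tilt deg 1.3 F UYA [ 0.8 -0.6  0.1] T UYA [-0.05  0.31  0.07] YinTool [ 0.684 -0.729  0.016] rotfix [-0.23  0.01  0.  ] open 1.001 q [-0.49 -0.05  2.12  0.58  0.66 -0.19]
scene 45 [ 9.46552306  6.08449098 10.96244187] ((3.0943965911865234, 0.9106216430664062), (70.02920532226562, 17.213134765625), 47.71078872680664)
top 151 [ 0.39687566  0.54972346 14.79866415] ((-2.055706024169922, 0.2470855712890625), (75.0051498413086, 19.207550048828125), 42.74391555786133)
```

View pics/s6.png

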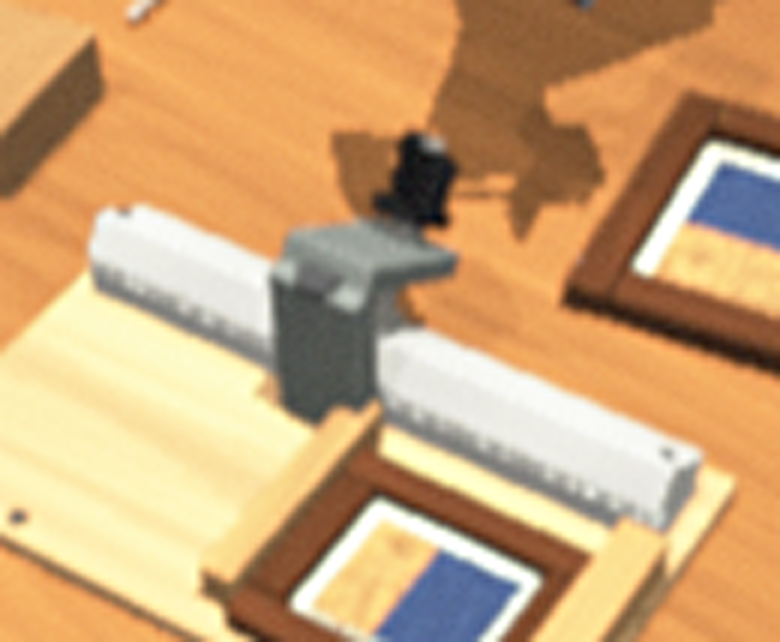

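```bash
python3 -c "
from bench import arm
print(arm.close_job(),arm.observe()['time_s'])"
```

```text
the job is handed in; nothing more can be done
the job is handed in; nothing more can be done
```

I pulled the stop about 96 mm along the rail by its knob until the frame met the fence. I then tightened the knob, let go and backed clear, and handed the job in at about 12 s.

- **Snug and square:** the stop stalled while I pushed with up to 19 N, against 6–9 N while it was sliding. The camera view showed no gap at the pusher or the fence. After release, the knob's measured position agreed with the expected travel to about 1 mm. The picture taken then cuts off the fence end, so I did not re-check the fence gap by eye after letting go.
- **Lock knob:** it turned freely for about 0.87 rad, then resistance jumped to about 0.31 N m. I turned it about 45.5° further, with an uncertainty of about 1.5° on where the bite began. Afterwards the top view put the bar at about -137°, against the tool's -136.7°, so it had not sprung back. The rougher scene view, with few points, gave about -132°.
- **Tool drift:** while turning, the tool slid about 5 mm along and across the bar. The final views showed no shift of the stop.
- **Other things on the bench:** I saw no contact with any of them on the way, but I did not compare their positions before and after.

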